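Set the straightedge to a tile's glazed edge

TASK

A tile is ready to be ruled, but the hand bridge stands astride it. First lift the bridge off and hang it squarely and level across the middle of the wooden rail, astride it with one leg on each side; then lay the straightedge flat on the table, flush along the tile's blue edge and covering that whole edge. Do not shove the tile out of its place, and leave everything else standing where it is.

Things in the scene. Friction and masses are not known exactly. Their poses are not given: they have to be found in the camera images.
- tile: loose terracotta tile, 150 (its x) x 110 (its y) x 14 thick, 0.65 kg, lying flat on the table. Origin at the centre of its underside. The blue edge is the long side face at its y = +55 mm; a blue band 16 mm wide runs along it on the top.
- bridge: dark wooden hand bridge, an upside-down U, 0.2 kg, loose, astride the tile. Deck 164 (its y) x 36 (its x), underside 60 and top 70 above its feet; at each end a leg 12 (y) x 36 (x) x 60 tall, 140 clear between them. Yellow grip block 28 x 28 on the middle of the deck, 70 to 106 above the feet. Origin midway between the feet, at foot level.
- straightedge: aluminium straightedge, 0.25 kg, loose, lying flat: base plate 200 (its x) x 48 (its y) x 8 thick, both long sides (y = +-24 mm) are straight working edges. A red grip bar 110 long (x) x 16 thick (y) stands along its middle from 8 to 44 mm above the underside. Origin at the centre of its underside.
- rail: fixed wooden rail on two steel posts, level batten 190 long (its x) x 36 wide (its y) x 16 thick, top 100 mm above the table; posts at x = +-83 mm with feet 50 x 60 x 8. Origin on the table under its middle.
- bottle: bystander to leave alone: amber squeeze bottle with orange cap, 60 diameter, 150 tall. Origin at the centre of its underside.
- jar: bystander to leave alone: glaze jar with blue cap, 60 diameter, 60 tall. Origin at the centre of its underside.
- scraper: bystander to leave alone: flat steel kidney scraper 125 x 55 x 6 lying on the table. Origin at the centre of its underside.
- brush_mug: bystander to leave alone: blue mug of brushes, 72 diameter, 180 tall with the brushes. Origin at the centre of its underside.
- tile_stack: bystander to leave alone: stack of small tiles 90 x 90 x 38, behaves as one block. Origin at the centre of its underside.
Mind the look-alikes: they are no part of the job. Leave any turquoise look-alike of the straightedge alone.

How it is judged:
On the way, in this order (a step that is already met when the one before it is completed fails the run):
1. the bridge hangs level and squarely across the rail, let go (z of bridge in the frame of rail between 0.034 and 0.047 m and x of bridge in the frame of rail between -0.06 and 0.06 m and y of bridge in the frame of rail between -0.022 and 0.022 m and angle between bridge's own z axis and vertical below 0.12 rad and angle between the x axis of bridge and the x axis of rail, either way round below 0.3 rad and linear speed of bridge below 0.02 m/s and contact force between the fingers and bridge below 0.05 N), for 0.2 s.
2. the straightedge lies flat and flush along the tile's blue edge, let go (y of straightedge in the frame of tile between 0.0772 and 0.0815 m and x of straightedge in the frame of tile between -0.027 and 0.027 m and angle between the x axis of straightedge and the x axis of tile, either way round below 0.025 rad and angle between each of straightedge, tile's own z axis and vertical below 0.03 rad and height (world z) of each of straightedge, tile below 0.004 m and linear speed of straightedge below 0.02 m/s and contact force between the fingers and straightedge below 0.05 N), for 0.2 s.
At the end, for the whole second after the job is handed in: Bridge let go astride the rail, deck on it, middle within 60 mm along and 22 mm across, tilt < 0.12, square to 0.3 rad. Straightedge let go flat on the table along the blue edge: gap at its middle < 2.5 mm, parallel to 0.025 rad, middles within 27 mm. Tile flat, moved < 15 mm; all at rest (all of step 1 and all of step 2); the robot touches nothing.
It fails at once if the tile is shoved more than 15 mm (distance of tile from where it was at the start of the episode above 0.015 m).
It fails at once if a bystander is moved more than 20 mm or tipped over (distance of any of bottle, jar, scraper, brush_mug, tile_stack from where it was at the start of the episode above 0.02 m or angle between any of bottle, jar, scraper, brush_mug, tile_stack's own z axis and vertical above 0.4 rad).
It also fails if it takes over 69 s, if anything falls off the work surface, if the arm or the gripper's body presses on something with over 40 N, if the wrist force passes 120 N, or if a joint passes its speed limit or range.

ROBOT

A 7-joint arm with a two-finger parallel gripper is mounted at the origin on the work surface. World frame = base frame: x ahead of the robot, y to its left, z up, the work surface at z = 0. Lengths are in m, angles in rad, forces in N, time in s.
With the tool pointing down it reaches from about 0.4 to 0.85 m from the base axis. Payload 10.4 kg.
Tool frame: the origin (TCP) lies between the finger pads; the fingertips stand 19 mm ahead of it and the grasp point (between the pads) is the TCP (manip.tips_ahead is the distance from the TCP to the fingertips, in m); z points along the fingers, y is the line along which they close (so a half turn about z gives the same grasp; the last joint's range is limited). The gripper opens to 85 mm and grips with 20 to 120 N. Pads are 22 mm wide; open, the fingers measure 114 mm over their backs; the gripper's body (76 mm by 85 mm) begins 54 mm behind the grasp point. The pads swing forward as they close: fully open they stand 13 mm farther back than shut.
Start: joints at [1.135, 0.332, -0.065, 1.46, 0.022, 1.35, -0.088], TCP at [0.251, -0.573, 0.25] pointing down, gripper open.
Joint ranges: [-2.6, 2.6], [-0.5, 2.12], [-1.47, 1.34], [0.16, 2.42], [-1.27, 4.41], [0.06, 2.06], [-2.6, 2.6]. Speed limits (rad/s): [2.22, 2.22, 2.79, 2.79, 3.14, 3.14, 3.14].

INTERFACE

Orientations are given as a unit quaternion [x, y, z, w].
In Python, from workcell import manip, viewer gives the robot as it stands.
- The arm moves only by the tool arm_command, never from a script. Its argument "series" is text: rows parted by semicolons, each of 5 numbers parted by spaces: the closure, from 0 (fully open) to 1 (shut), then the shift along the tool's x, y, z normalised to -1 to 1, where 1 is 0.4 m, then the turn about the tool's z normalised to -1 to 1, where 1 is 180 degrees. In form: jaw tx ty tz spin; .... A call has exactly 10 rows; each row shifts and turns the commanded pose from where the row before left it, along the tool's axes as they then stand; what a row does not reach is not made up. A row lasts 1/8 s, in which the tool goes at most 62.5 mm and 10.7 degrees, less where a joint would pass 70% of its speed; a pose out of reach is approached as far as the arm can. A call with a number of a shift or a turn outside -1 to 1 is refused whole. A call with a gripper value outside its range is refused whole. The fingers move at their own pace and stop on an object; "newtons" is the grip in N (left out, the last holds). Time passes only in rows, so rows that do not move let the fingers close, or fill a call up. It gives the time, the measured TCP pose, the force, the opening and the grip force at its end, in the units of the state.
- manip.get_obs(): the state, without advancing time (a new reading comes with each control period).
- viewer.camera(name): name is "side" or "top" or "wrist"; returns a dict with "pixels" (480x640x3 uint8, red, green, blue), "intrinsics" (3x3 intrinsics, pixels), "extrinsics" (4x4, takes a point from world to camera coordinates). Camera axes: x right, y up, looking along -z (the intrinsics and any distortion apply to the point x, -y, -z); pixel columns grow to the right and rows downward; lengths in m; the calibration is good to about 2 mm. A picture is of the moment at which its call begins. There is no depth.
- manip.hand_in(): hands the job in; it is judged then, once.
The state is a dict: "clock": time; "joint_pos": joint angles; "joint_velocities": joint speeds; "tau": joint torques, N m; "position": TCP position; "ee_rot": TCP orientation; "ft_force": force on the tool from outside, world axes, zero at the start; "torque": the same for the moment, N m; "grip_width": opening from 0.0 (shut) to 1.0 (fully open); "grasp_force": force on a finger pad.
Only numpy, scipy, OpenCV 4.12 (cv2) and the standard library are available. Lean on these libraries where they do the work, as an engineer would, in place of code of your own. Each camera call takes 0.05 s, during which the arm holds its last target. There are 200 camera calls.

## Working session

There is one attempt and no reset: what is moved stays moved. The work goes in short steps, Python scripts to look and compute and a tool call to move; the robot and the scene stay as the last step left them, time stands still between calls to the robot, and variables do not carry over. Pictures are saved under pics/ and viewed, at most 10 in all, crops included, and the job is handed in when it is done.

Besides the shell and the picture viewer there is one more tool, called after "Call:" as name(argument=value, ...) on one line, values as JSON. arm_command: Moves the arm, as the interface text tells. Scaled input: -1 to 1 covers 0.4 m each way for a shift and 180 degrees each way for a turn. Its arguments: {"type":"object","properties":{"series":{"type":"string"},"newtons":{"type":"number"}},"required":["series"]}

```bash
mkdir -p pics; cat > h.py <<'E'
import numpy as np, cv2, json
from workcell import manip, viewer
def snap(n,fn):
    c=viewer.camera(n); cv2.imwrite('pics/'+fn+'.png',c['pixels'][:,:,::-1]); np.savez('pics/'+fn+'.npz',K=c['intrinsics'],E=c['extrinsics'],p=c['pixels']); return c
def w(fn,uv,z):
    d=np.load('pics/'+fn+'.npz');K,E=np.array(d['K']),np.array(d['E'])
    uv=np.atleast_2d(uv).astype(float); r=np.c_[uv,np.ones(len(uv))]@np.linalg.inv(K).T
    r=r*[1,-1,-1]; R=E[:3,:3];c=-R.T@E[:3,3]; D=r@R
    return c+D*((z-c[2])/D[:,2])[:,None]
def proj(fn,P):
    d=np.load('pics/'+fn+'.npz');P=np.atleast_2d(P);X=P@d['E'][:3,:3].T+d['E'][:3,3];X=X*[1,-1,-1];u=X@d['K'].T;return u[:,:2]/u[:,2:]
E
python3 - <<'E'
from h import *
for n in('top','side'):
    c=snap(n,n+'1'); print({k:(v.tolist() if k!='pixels' and hasattr(v,'tolist') else '') for k,v in c.items()})
print(manip.get_obs())
E
```

```text
{'pixels': '', 'intrinsics': [[512.8215746158036, 0.0, 322.7023320830833], [0.0, 512.8215746158036, 243.20732814169284], [0.0, 0.0, 1.0]], 'extrinsics': [[0.012983784706120069, -0.9998945057213011, -0.006511433256990631, 0.007440554213475454], [0.9981807190500324, 0.012577533449986847, 0.05896658179914283, -0.49646348132776097], [-0.05887846339253144, -0.0072651965334450935, 0.9982387206815138, -1.2622063106390164], [0.0, 0.0, 0.0, 1.0]]}
{'pixels': '', 'intrinsics': [[591.9615446788008, 0.0, 328.2123839510862], [0.0, 591.9615446788008, 238.49012343047983], [0.0, 0.0, 1.0]], 'extrinsics': [[-0.9654075964602362, -0.26074280080279955, 0.0011681294368174782, 0.46286339054775627], [0.1860497828971424, -0.6857019894721039, 0.7037032470565446, -0.12993151156681615], [-0.18268456689276122, 0.6795777905902383, 0.71049305102562, -1.1324973304295625], [0.0, 0.0, 0.0, 1.0]]}
{'clock': 0.1, 'joint_pos': array([ 1.13539884,  0.33281596, -0.0647094 ,  1.46085889,  0.021563  ,
        1.34990041, -0.08849041]), 'joint_velocities': array([-0.0012011 , -0.00313792,  0.00074626, -0.00363359,  0.00026906,
       -0.00225536, -0.0004533 ]), 'tau': array([ 1.33978501e-03, -6.26746130e+01,  4.92478616e-02, -3.92429852e+01,
        1.64235185e-02,  6.92449277e-03, -3.18160448e-05]), 'position': array([ 0.25062117, -0.57220739,  0.24959019]), 'ee_rot': array([ 9.78772053e-01,  2.04950856e-01, -1.41465563e-04, -6.28928281e-04]), 'ft_force': array([-0.2780916 , -0.20806139, -0.22989684]), 'torque': array([0.0235648 , 0.01475489, 0.00156549]), 'grasp_force': 0.0, 'grip_width': 1.0001238963118608}
```

View pics/top1.png

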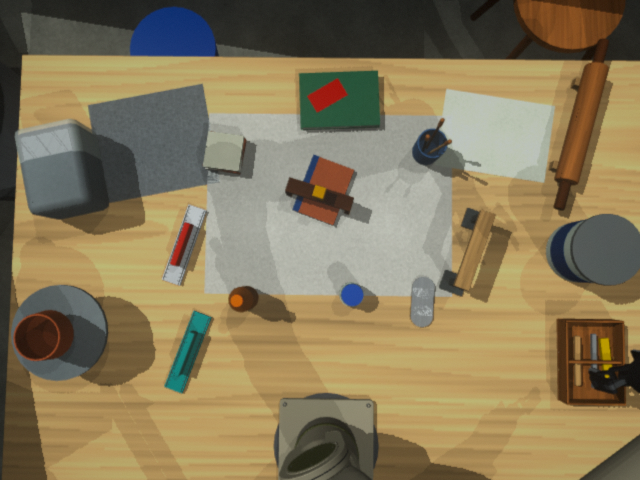

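View pics/side1.png

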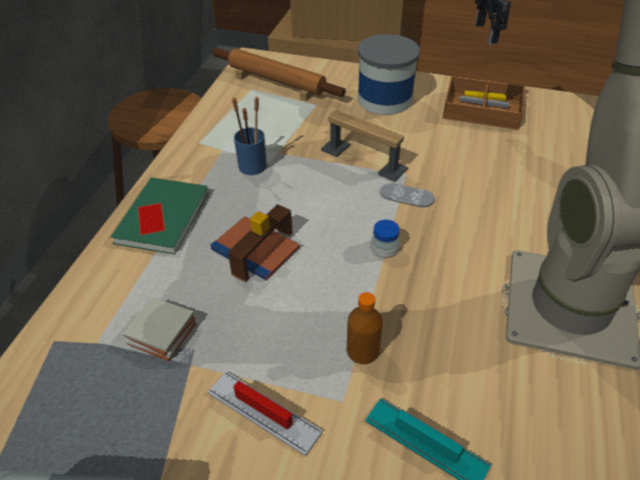

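The top view shows two candidates for the straightedge. The one at (186,245) is aluminium with a red bar, which fits; the one at (188,352) is the turquoise look-alike. The red patch at (327,95) is only a card on a book. The bridge grip is at about (319,192), the tile at about (324,190), the rail at about (475,250).

```bash
python3 - <<'E'
from h import *
a=cv2.imread('pics/top1.png');b=cv2.imread('pics/side1.png')
def cr(i,x,y):
    o=cv2.resize(i[y:y+75,x:x+100],(400,300),interpolation=cv2.INTER_CUBIC)
    for k in range(0,100,10): cv2.putText(o,str(x+k),(k*4,8),0,.3,(255,255,255),1); cv2.line(o,(k*4,0),(k*4,3),(0,255,0),1)
    for k in range(0,75,10): cv2.putText(o,str(y+k),(0,k*4+4),0,.3,(0,255,0),1)
    return o
rs=cv2.rotate(a,0)
cv2.imwrite('pics/c1.png',np.vstack([np.hstack([cr(a,275,152),cr(b,205,200)]),np.hstack([cr(a,140,207),cr(a,430,213)])]))
E
```

```text
(no output)
```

View pics/c1.png

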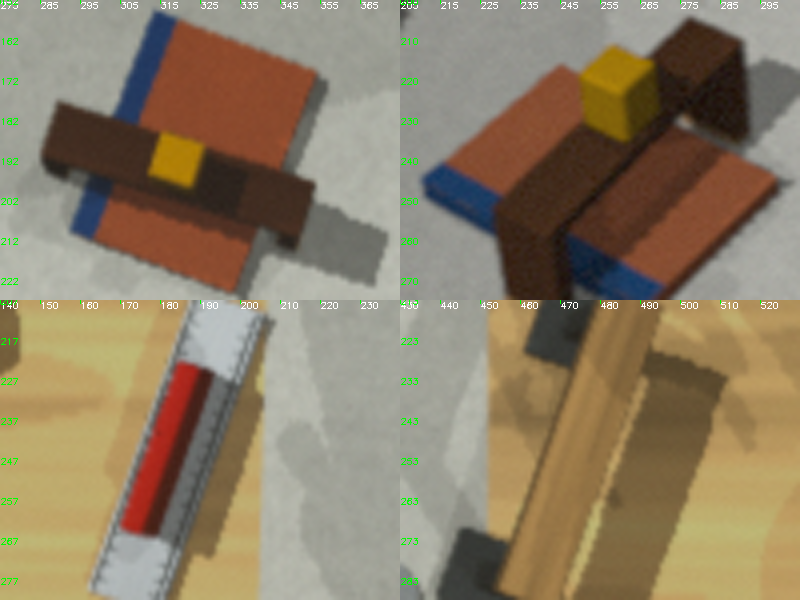

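```bash
python3 - <<'E'
from h import *
a=cv2.imread('pics/top1.png')
def cr(i,x,y):
    o=cv2.resize(i[y:y+110,x:x+80],(400,550),interpolation=cv2.INTER_CUBIC)
    for k in range(0,80,10): cv2.putText(o,str(x+k),(k*5,8),0,.3,(255,255,255),1)
    for k in range(0,110,10): cv2.putText(o,str(y+k),(0,k*5+4),0,.3,(0,255,0),1)
    return o
cv2.imwrite('pics/c2.png',np.hstack([cr(a,147,192),cr(a,434,195)]))
E
```

```text
(no output)
```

View pics/c2.png

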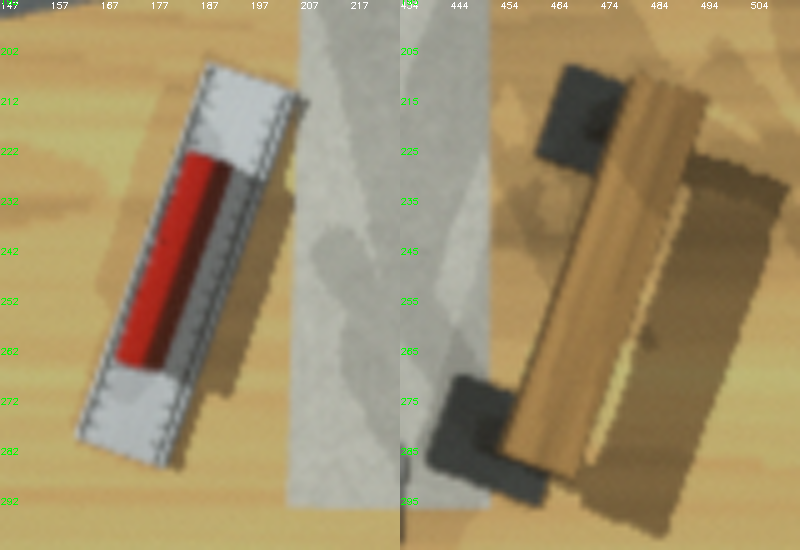

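The crop confirms the straightedge (plate corners at 188.2,204.2 / 206.2,210.6 / 180.2,284.8 / 162.2,278.8) and shows the rail top corners at 480,209 / 495.2,214.2 / 468.6,290.2 / 453.6,285. Next I fit the poses to the corners.

```bash
cat > fit.py <<'E'
from h import *
def fit(name,groups):
    # groups: (pixels, local pts xy, z)
    P=np.vstack([w(fn,uv,z)[:,:2] for fn,uv,l,z in groups]); L=np.vstack([l for fn,uv,l,z in groups]).astype(float)
    pm,lm=P.mean(0),L.mean(0); U,S,V=np.linalg.svd((L-lm).T@(P-pm)); R=(U@np.diag([1,np.sign(np.linalg.det(U@V))])@V).T
    t=pm-R@lm; yaw=np.degrees(np.arctan2(R[1,0],R[0,0]))
    print(name,'xy',t.round(4),'yaw',yaw.round(2),'res mm',((P-t-L@R.T)*1000).round(1).tolist()); return t,yaw
def box(x,y): return np.array([[x,y],[-x,y],[-x,-y],[x,-y]])/1000
E
python3 - <<'E'
from fit import *
d=np.load('pics/top1.npz');E=d['E'];print('cam',-E[:3,:3].T@E[:3,3])
q=lambda ox,oy,s,p:(np.array(p)+.5)/s-.5+[ox,oy]
# tile: blue edge (y+) is left in image=+y ; top of image = +x
tile=q(275,152,4,[(155,10),(70,232),(237,292),(318,72)])
fit('tile',[('top1',tile,box(75,55),.014)])
br=q(275,152,4,[(58,100),(42,155),(300,235),(316,182)])
gr=q(275,152,4,[(160,132),(149,174),(194,188),(206,145)])
fit('bridge deck',[('top1',br,box(18,82),.07)])
fit('grip',[('top1',gr,box(14,14),.106)])
se=q(147,192,5,[(208,63),(78,436),(168,466),(298,95)])
fit('edge',[('top1',se,box(100,24),.008)])
bar=q(147,192,5,[(190,152),(117,360),(143,368),(216,162)])
fit('bar',[('top1',bar,box(55,8),.044)])
ra=q(434-80,195,5,[(632,72),(500,452),(575,478),(708,98)])
fit('rail',[('top1',ra,box(95,18),.1)])
for n,p in dict(bottle=(237,300,.15),jar=(352,295,.06),mug=(430,148,.09),scr=(423,302,.006),stack=(224,153,.038)).items(): print(n,w('top1',p[:2],p[2]).round(3))
# side grip
g=w('side1',[q(205,200,4,(620-400,60))],.106);print(g)
E
```

```text
cam [0.4211469  0.00451388 1.28930642]
tile xy [0.6315 0.0138] yaw -19.72 res mm [[0.1, -0.1], [0.1, 0.5], [0.9, -0.9], [-1.1, 0.5]]
bridge deck xy [0.612 0.023] yaw -16.8 res mm [[-0.7, -0.2], [0.3, -1.6], [1.4, 0.3], [-1.0, 1.5]]
grip xy [0.6111 0.0234] yaw -15.14 res mm [[-1.0, 0.4], [1.3, -0.9], [0.7, -0.1], [-1.0, 0.6]]
edge xy [0.4892 0.3609] yaw -17.73 res mm [[-0.9, 0.6], [1.3, -0.6], [1.6, -0.4], [-2.0, 0.5]]
bar xy [0.4891 0.3615] yaw -17.85 res mm [[-1.7, -0.7], [1.0, -1.7], [2.2, 0.7], [-1.5, 1.7]]
rail xy [ 0.4813 -0.3385] yaw -19.28 res mm [[-1.2, 1.0], [0.9, -0.1], [1.3, -0.6], [-1.1, -0.3]]
bottle [[0.36  0.201 0.15 ]]
jar [[ 0.371 -0.058  0.06 ]]
mug [[ 0.721 -0.238  0.09 ]]
scr [[ 0.354 -0.237  0.006]]
stack [[0.715 0.261 0.038]]
[[0.61366501 0.01776211 0.106     ]]
```

Call:
arm_command(series="0 0 0 0 -0.055; 0 0 0 0 -0.055; 0 0 0 0 -0.055; 0 0 0 0 -0.055; 0 0 0 0 -0.055; 0 0.13 0.033 0 0; 0 0.13 0.033 0 0; 0 0.13 0.033 0 0; 0 0.13 0.033 0 0; 0 0.13 0.033 0 0", newtons=40)

```text
clock: 1.35
position: [0.3898, -0.3411, 0.2501]
ee_rot: [0.803, 0.596, -0.0, -0.0]
ft_force: [-0.0, -0.5, 0.1]
grip_width: 0.998
grasp_force: 0.0
```

Call:
arm_command(series="0 0.13 0.033 0 0; 0 0.13 0.033 0 0; 0 0.13 0.033 0 0; 0 0.13 0.033 0 0; 0 0.13 0.033 0 0; 0 0.13 0.033 0 0; 0 0.13 0.033 0 0; 0 0.13 0.033 0 0; 0 0 0 0 0; 0 0 0 0 0")

```text
clock: 2.6
position: [0.6107, 0.0244, 0.2497]
ee_rot: [0.803, 0.596, -0.001, -0.0]
ft_force: [0.9, -0.4, 0.2]
grip_width: 0.996
grasp_force: 0.0
```

```bash
cat > go.py <<'E'
from h import *
from scipy.spatial.transform import Rotation as Ro
def go(x,y,z,head=None):
    """remaining shift in tool axes and normalised units, spin first then shift"""
    o=manip.get_obs(); R=Ro.from_quat(o['ee_rot']).as_matrix(); h=np.degrees(np.arctan2(R[1,0],R[0,0]))
    s=0 if head is None else -((head-h+180)%360-180)
    R2=R@Ro.from_euler('z',s,degrees=True).as_matrix()
    print('t',round(o['clock'],2),'pos',o['position'].round(4),'head',h.round(2),'zaxis',R[:,2].round(3),'F',o['ft_force'].round(1),'w',round(o['grip_width'],3),'gf',round(o['grasp_force'],1))
    print('  spin',round(s/180,4),'shift norm',((R2.T@(np.array([x,y,z])-o['position']))/.4).round(4),'j',o['joint_pos'].round(2))
E
python3 - <<'E'
from go import *
go(.612,.0225,.093,73.2)
E
```

```text
t 2.6 pos [0.6107 0.0244 0.2497] head 73.16 zaxis [-0.001 -0.    -1.   ] F [ 0.9 -0.4  0.2] w 0.996 gf 0.0
  spin -0.0002 shift norm [-0.0033  0.0048  0.3919] j [ 0.38  0.37 -0.64  1.47  0.22  1.37 -0.56]
```

Call:
arm_command(series="0 -0.003 0.005 0.1 0; 0 0 0 0.1 0; 0 0 0 0.1 0; 0 0 0 0.07 0; 0 0 0 0.021 0; 0 0 0 0 0; 0.8 0 0 0 0; 0.8 0 0 0 0; 0.8 0 0 0 0; 0.8 0 0 0 0", newtons=30)

```text
clock: 3.85
position: [0.6127, 0.023, 0.0945]
ee_rot: [0.803, 0.596, 0.0, 0.0]
ft_force: [-0.1, 0.1, 4.4]
grip_width: 0.32
grasp_force: 33.5
```

```bash
python3 - <<'E'
from go import *
go(.612,.0225,.093,73.2)
E
```

```text
t 3.85 pos [0.6127 0.023  0.0945] head 73.15 zaxis [ 0.001 -0.    -1.   ] F [-0.1  0.1  4.4] w 0.32 gf 33.5
  spin -0.0003 shift norm [-0.0018 -0.0014  0.0036] j [ 0.36  0.51 -0.6   1.64  0.31  1.09 -0.63]
```

Call:
arm_command(series="0.8 0 0 -0.03 0; 0.8 0 0 -0.07 0; 0.8 0 0 -0.1 0; 0.8 0 0 -0.1 0; 0.8 0 0 -0.1 0; 0.8 0 0 0 0; 0.8 -0.1 -0.005 0 0; 0.8 -0.12 -0.007 0 0; 0.8 -0.12 -0.007 0 0; 0.8 -0.12 -0.007 0 0")

```text
clock: 5.1
position: [0.5479, -0.1514, 0.2529]
ee_rot: [0.803, 0.596, -0.001, -0.001]
ft_force: [-0.3, 0.2, -3.1]
grip_width: 0.319
grasp_force: 32.7
```

Call:
arm_command(series="0.8 -0.12 -0.007 0 0; 0.8 -0.12 -0.007 0 0; 0.8 -0.12 -0.007 0 0; 0.8 -0.1 -0.005 0 0; 0.8 -0.04 0 0 0; 0.8 0 0 0 0.0136; 0.8 0 0 0 0; 0.8 0 0 0 0; 0.8 0 0 0 0; 0.8 0 0 0 0")

```text
clock: 6.35
position: [0.4814, -0.3383, 0.2539]
ee_rot: [0.815, 0.579, -0.0, 0.0]
ft_force: [-0.8, -0.7, -3.4]
grip_width: 0.322
grasp_force: 32.6
```

```bash
python3 - <<'E'
from go import *
go(.4813,-.3385,.137,70.7); snap('side','side2')
i=cv2.imread('pics/side2.png'); cv2.imwrite('pics/s2c.png',cv2.resize(i[40:220,260:500],(800,600),interpolation=cv2.INTER_CUBIC))
E
```

```text
t 6.35 pos [ 0.4814 -0.3383  0.2539] head 70.73 zaxis [ 0. -0. -1.] F [-0.8 -0.7 -3.4] w 0.322 gf 32.6
  spin 0.0002 shift norm [-0.0005  0.      0.2923] j [ 0.9   0.28 -0.45  1.54  0.12  1.35  0.11]
```

View pics/s2c.png

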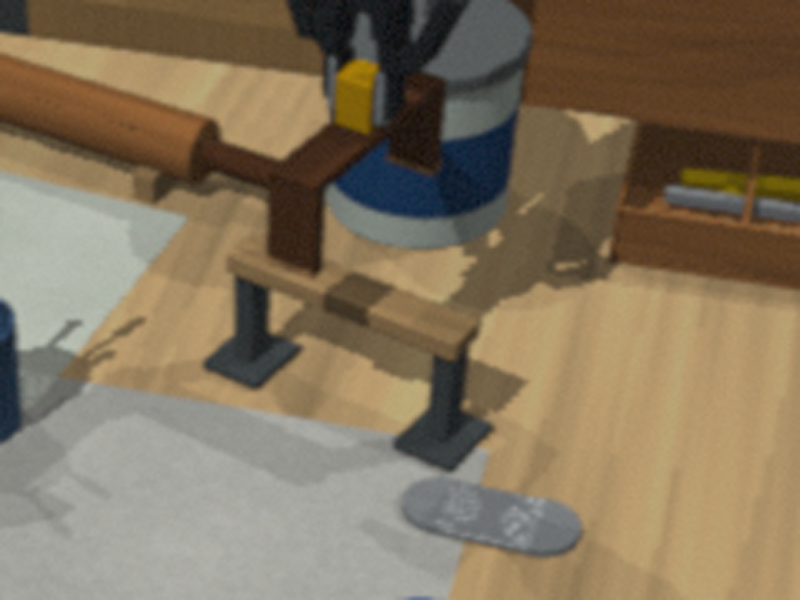

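The bridge hangs level and square in the gripper (grip block at about (355,95) in the crop), above and across the rail. I lower it now.

Call:
arm_command(series="0.8 0 0 0.08 0; 0.8 0 0 0.1 0; 0.8 0 0 0.07 0; 0.8 0 0 0.03 0; 0.8 0 0 0.01 0; 0.8 0 0 0.004 0; 0.8 0 0 0.003 0; 0.8 0 0 0.002 0; 0.8 0 0 0 0; 0.8 0 0 0 0")

```text
clock: 7.65
position: [0.4813, -0.3385, 0.1345]
ee_rot: [0.816, 0.579, 0.0, 0.0]
ft_force: [-0.3, 0.2, -1.8]
grip_width: 0.32
grasp_force: 32.8
```

```bash
python3 - <<'E'
from go import *
go(.4813,-.3385,.134,70.7)
E
```

```text
t 7.65 pos [ 0.4813 -0.3385  0.1345] head 70.7 zaxis [ 0. -0. -1.] F [-0.3  0.2 -1.8] w 0.32 gf 32.8
  spin 0.0 shift norm [ 0.0001 -0.0001  0.0013] j [ 0.89  0.38 -0.44  1.68  0.17  1.12  0.07]
```

Call:
arm_command(series="0.8 0 0 0.001 0; 0.5 0 0 0 0; 0.3 0 0 0 0; 0 0 0 0 0; 0 0 0 0 0; 0 0 0 0 0; 0 0 0 0 0; 0 0 0 -0.1 0; 0 0 0 -0.12 0; 0 0 0 -0.1 0")

```text
clock: 8.9
position: [0.4814, -0.3385, 0.2639]
ee_rot: [0.816, 0.579, 0.0, 0.001]
ft_force: [0.9, -0.2, -0.7]
grip_width: 1.001
grasp_force: 0.0
```

```bash
python3 - <<'E'
from go import *
go(.489,.361,.03,162.2); snap('side','side3')
i=cv2.imread('pics/side3.png'); cv2.imwrite('pics/s3c.png',cv2.resize(i[40:220,260:500],(800,600),interpolation=cv2.INTER_CUBIC))
E
```

```text
t 8.9 pos [ 0.4814 -0.3385  0.2639] head 70.71 zaxis [ 0.001 -0.001 -1.   ] F [ 0.9 -0.2 -0.7] w 1.001 gf 0.0
  spin -0.5083 shift norm [0.5171 1.671  0.5836] j [ 0.91  0.28 -0.45  1.52  0.12  1.37  0.11]
```

View pics/s3c.png

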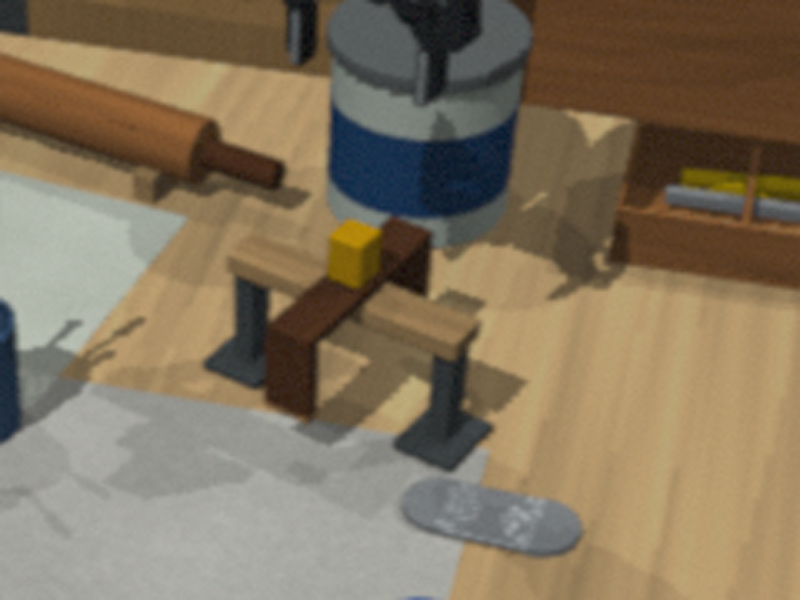

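The bridge sits astride the middle of the rail, level and let go. Next is the straightedge.

Call:
arm_command(series="0 0.1275 -0.0431 0 0; 0 0.1275 -0.0431 0 0; 0 0.1275 -0.0431 0 0; 0 0.1275 -0.0431 0 0; 0 0.1275 -0.0431 0 0; 0 0.1275 -0.0431 0 0; 0 0.1275 -0.0431 0 0; 0 0.1275 -0.0431 0 0; 0 0.1275 -0.0431 0 0; 0 0.1275 -0.0431 0 0")

```text
clock: 10.2
position: [0.487, 0.2014, 0.262]
ee_rot: [0.816, 0.578, 0.0, 0.0]
ft_force: [0.3, 1.1, 0.3]
grip_width: 0.997
grasp_force: 0.0
```

Call:
arm_command(series="0 0.1275 -0.0431 0 0; 0 0.1275 -0.0431 0 0; 0 0.1275 -0.0431 0 0; 0 0 0 0 -0.056; 0 0 0 0 -0.056; 0 0 0 0 -0.056; 0 0 0 0 -0.056; 0 0 0 0 -0.056; 0 0 0 0 -0.056; 0 0 0 0 -0.056")

```text
clock: 11.45
position: [0.4889, 0.3612, 0.2617]
ee_rot: [0.329, 0.944, -0.0, 0.0]
ft_force: [-0.5, 0.7, -0.2]
grip_width: 0.997
grasp_force: 0.0
```

Call:
arm_command(series="0 0 0 0 -0.056; 0 0 0 0 -0.056; 0 0 0 0 -0.0043; 0 0 0 0 0; 0 0 0 0 0; 0 0 0 0 0; 0 0 0 0 0; 0 0 0 0 0; 0 0 0 0 0; 0 0 0 0 0")

```text
clock: 12.7
position: [0.4888, 0.3613, 0.2619]
ee_rot: [0.155, 0.988, -0.0, 0.0]
ft_force: [-0.6, 0.9, 0.7]
grip_width: 1.004
grasp_force: 0.0
```

```bash
python3 - <<'E'
from go import *
go(.489,.361,.03,162.2)
snap('top','top4'); snap('wrist','wrist4')
a=cv2.imread('pics/top4.png'); b=cv2.imread('pics/wrist4.png')
o=cv2.resize(a[150:230,280:370],(540,480),interpolation=cv2.INTER_CUBIC)
cv2.imwrite('pics/c4.png',np.hstack([cv2.copyMakeBorder(o,0,0,0,0,0),cv2.resize(b,(256,192)).__class__ and np.vstack([cv2.resize(b,(256,192)),np.zeros((288,256,3),np.uint8)])]))
E
```

```text
t 12.7 pos [0.4888 0.3613 0.2619] head 162.2 zaxis [ 0. -0. -1.] F [-0.6  0.9  0.7] w 1.004 gf 0.0
  spin -0.0 shift norm [-0.0006 -0.0006  0.5797] j [ 0.13  0.56 -1.2   1.45  0.52  1.49  0.2 ]
```

View pics/c4.png

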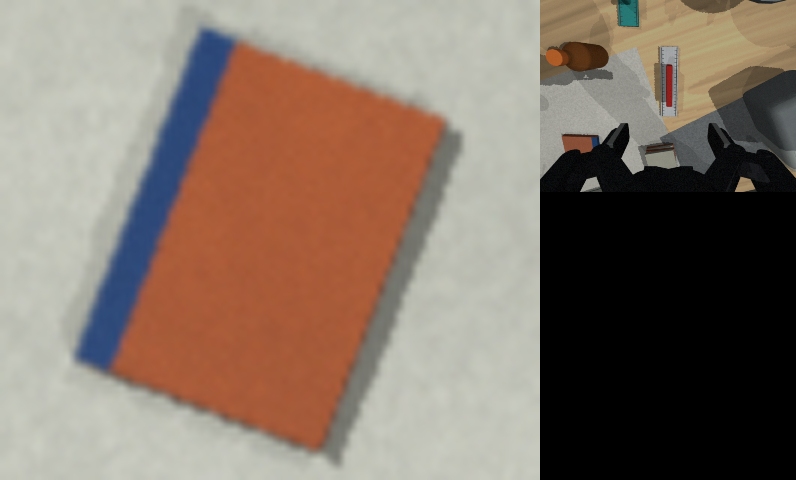

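Call:
arm_command(series="0 0 0 0.12 0; 0 0 0 0.14 0; 0 0 0 0.14 0; 0 0 0 0.11 0; 0 0 0 0.05 0; 0 0 0 0.01 0; 0.9 0 0 0 0; 0.9 0 0 0 0; 0.9 0 0 0 0; 0.9 0 0 0 0", newtons=60)

```text
clock: 14.05
position: [0.4893, 0.3617, 0.0347]
ee_rot: [0.155, 0.988, 0.0, 0.001]
ft_force: [0.8, -1.2, -0.9]
grip_width: 0.176
grasp_force: 58.7
```

Call:
arm_command(series="0.9 0 0 0 0; 0.9 0 0 0 0; 0.9 0 0 0 0; 0.9 0 0 0 0; 0.9 0 0 0 0; 0.9 0 0 0 0; 0.9 0 0 0 0; 0.9 0 0 0 0; 0.9 0 0 0 0; 0.9 0 0 0 0")

```text
clock: 15.3
position: [0.4893, 0.3617, 0.0347]
ee_rot: [0.155, 0.988, 0.0, 0.001]
ft_force: [-0.6, 0.0, 6.2]
grip_width: 0.176
grasp_force: 60.1
```

```bash
python3 - <<'E'
from fit import *
from go import go
p=np.load('pics/top4.npz')['p'][150:232,280:372].astype(np.float32)
p=cv2.resize(p,None,fx=8,fy=8,interpolation=cv2.INTER_CUBIC)
m=((p.max(2)-p.min(2))>55).astype(np.uint8)
m=cv2.morphologyEx(m,cv2.MORPH_OPEN,np.ones((9,9),np.uint8))
cs=max(cv2.findContours(m,0,1)[0],key=cv2.contourArea)
b=cv2.boxPoints(cv2.minAreaRect(cs)); b=(b+.5)/8-.5+[280,150]; print(b.round(1).tolist())
# order: +x+y = top-left, -x+y = left-low, -x-y, +x-y
i=np.argsort(b[:,1]); order=[i[0], b[:,0].argmin(), i[3], b[:,0].argmax()]
t,yaw=fit('tile auto',[('top4',b[order],box(75,55),.014)])
h=lambda P:(np.array(P)+.5)/6-.5+[280,150]
fit('tile hand',[('top4',h([(202,28),(77,360),(320,450),(446,122)]),box(75,55),.014)])
r=np.radians(yaw);print('target',t+.079*np.array([-np.sin(r),np.cos(r)]))
go(.489,.361,.034,162.2)
E
```

```text
[[297.9, 211.7], [319.2, 156.0], [354.1, 169.4], [332.8, 225.0]]
tile auto xy [0.629  0.0072] yaw -20.16 res mm [[-2.3, -7.5], [-2.9, -7.8], [2.5, 7.7], [2.7, 7.6]]
tile hand xy [0.6313 0.0145] yaw -20.02 res mm [[-0.2, 0.0], [0.1, -1.2], [1.3, 0.4], [-1.2, 0.7]]
target [0.65620091 0.08137465]
t 15.3 pos [0.4893 0.3617 0.0347] head 162.19 zaxis [ 0.001  0.001 -1.   ] F [-0.6  0.   6.2] w 0.176 gf 60.1
  spin -0.0 shift norm [ 0.0001 -0.0018  0.0017] j [ 0.05  0.76 -1.03  1.67  0.72  1.13  0.07]
```

Call:
arm_command(series="0.9 0 0 -0.03 0; 0.9 0 0 -0.08 0; 0.9 0 0 -0.1 0; 0.9 0 0 -0.04 0; 0.9 0 0 0 0.0125; 0.9 -0.06 -0.045 0 0; 0.9 -0.09 -0.068 0 0; 0.9 -0.09 -0.068 0 0; 0.9 -0.09 -0.068 0 0; 0.9 -0.09 -0.068 0 0")

```text
clock: 16.55
position: [0.6031, 0.1827, 0.1318]
ee_rot: [0.175, 0.985, -0.001, -0.001]
ft_force: [-0.1, 0.2, -2.7]
grip_width: 0.176
grasp_force: 58.9
```

Call:
arm_command(series="0.9 -0.09 -0.068 0 0; 0.9 -0.08 -0.061 0 0; 0.9 -0.042 -0.0314 0 0; 0.9 0 0 0 0; 0.9 0 0 0.03 0; 0.9 0 0 0.07 0; 0.9 0 0 0.05 0; 0.9 0 0 0 0; 0.9 0 0 0 0; 0.9 0 0 0 0")

```text
clock: 17.8
position: [0.6614, 0.0956, 0.075]
ee_rot: [0.174, 0.985, 0.0, 0.001]
ft_force: [-0.7, -0.2, -3.8]
grip_width: 0.176
grasp_force: 58.9
```

```bash
python3 - <<'E'
from go import *
go(.6612,.0959,.035,159.95); snap('side','side5')
i=cv2.imread('pics/side5.png'); cv2.imwrite('pics/s5c.png',cv2.resize(i[170:320,160:360],(800,600),interpolation=cv2.INTER_CUBIC))
E
```

```text
t 17.8 pos [0.6614 0.0956 0.075 ] head 159.95 zaxis [ 0.002  0.    -1.   ] F [-0.7 -0.2 -3.8] w 0.176 gf 58.9
  spin -0.0 shift norm [0.0007 0.0005 0.1   ] j [ 0.46  0.8  -1.01  1.48  0.7   1.25  0.58]
```

View pics/s5c.png

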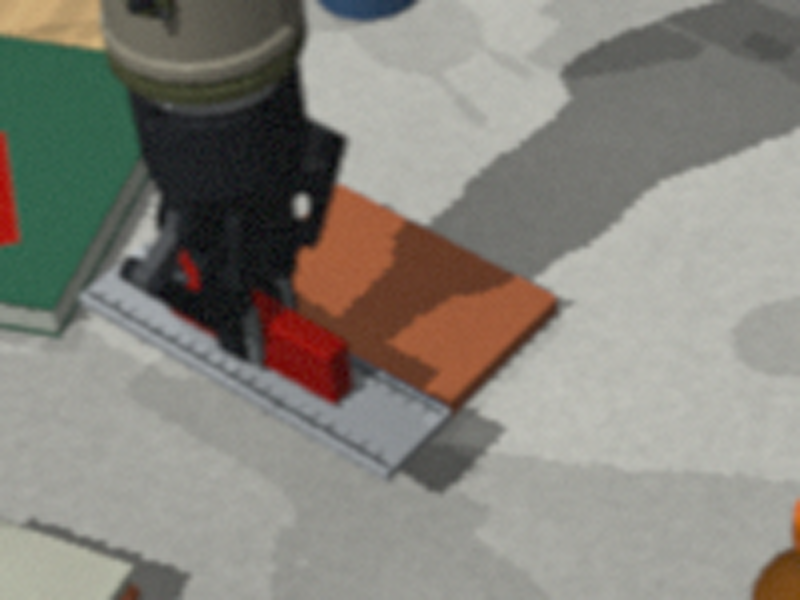

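```bash
python3 - <<'E'
from h import *
for z in(.0,.02): print(z,w('top1',[(300,131),(380,129),(299,74)],z).round(4).tolist())
print(proj('top1',[[.747,.039,.008],[.763,.085,.008]]).round(1))
E
```

```text
0.0 [[0.7833, 0.0756, 0.0], [0.7908, -0.1284, 0.0], [0.9319, 0.0805, 0.0]]
0.02 [[0.7777, 0.0745, 0.02], [0.785, -0.1264, 0.02], [0.924, 0.0793, 0.02]]
[[314.  144.4]
 [296.  138. ]]
```

The straightedge is parallel to the tile, with its far end near the green book but about 17 mm clear of it. I shift it 8 mm away from the book for margin and lower it.

Call:
arm_command(series="0.9 0.02 0 0 0; 0.9 0 0 0.04 0; 0.9 0 0 0.03 0; 0.9 0 0 0.02 0; 0.9 0 0 0.006 0; 0.9 0 0 0.002 0; 0.9 0 0 0.001 0; 0.9 0 0 0 0; 0.9 0 0 0 0; 0.9 0 0 0 0")

```text
clock: 19.1
position: [0.6536, 0.0981, 0.0347]
ee_rot: [0.174, 0.985, 0.0, 0.0]
ft_force: [-0.6, -0.6, 2.6]
grip_width: 0.177
grasp_force: 59.6
```

```bash
python3 - <<'E'
from go import *
go(.651,.0911,.0347,159.95); snap('side','side6')
i=cv2.imread('pics/side6.png'); cv2.imwrite('pics/s6c.png',cv2.resize(i[190:310,170:330],(800,600),interpolation=cv2.INTER_CUBIC))
E
```

```text
t 19.1 pos [0.6536 0.0981 0.0347] head 159.95 zaxis [ 0.001  0.    -1.   ] F [-0.6 -0.6  2.6] w 0.177 gf 59.6
  spin -0.0 shift norm [-0.     -0.0187  0.0001] j [ 0.45  0.84 -0.98  1.52  0.73  1.18  0.55]
```

View pics/s6c.png

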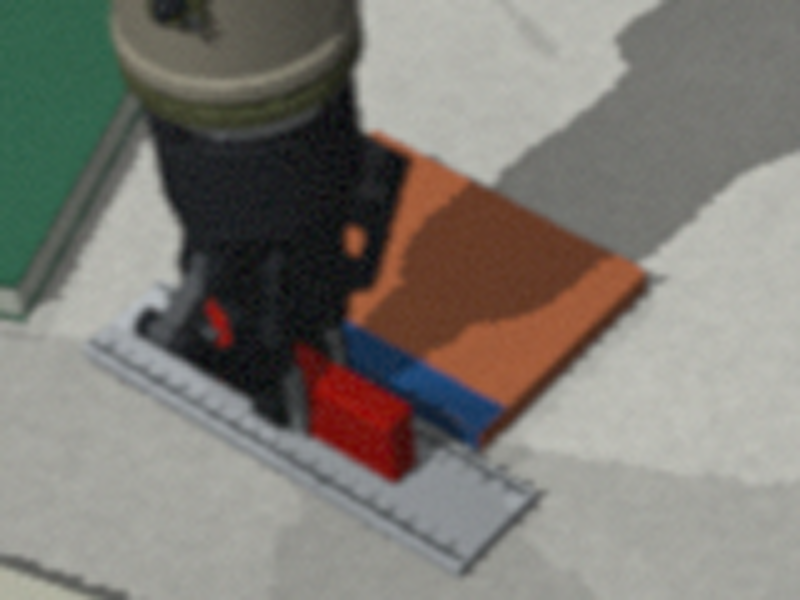

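It lies flat on the table, parallel, with a gap of a few mm to the blue edge. I slide it in and watch the force.

Call:
arm_command(series="0.9 0 -0.004 0 0; 0.9 0 -0.005 0 0; 0.9 0 -0.004 0 0; 0.9 0 -0.002 0 0; 0.9 0 -0.001 0 0; 0.9 0 0 0 0; 0.9 0 0 0 0; 0.9 0 0 0 0; 0.9 0 0 0 0; 0.9 0 0 0 0")

```text
clock: 20.4
position: [0.6514, 0.0924, 0.0347]
ee_rot: [0.174, 0.985, 0.0, 0.0]
ft_force: [2.0, 4.5, 4.3]
grip_width: 0.179
grasp_force: 60.2
```

Call:
arm_command(series="0.9 0 -0.001 0 0; 0.9 0 -0.001 0 0; 0.9 0 0 0 0; 0.9 0 0 0 0; 0.9 0 0 0 0; 0.9 0 0 0 0; 0.9 0 0 0 0; 0.9 0 0 0 0; 0.9 0 0 0 0; 0.9 0 0 0 0")

```text
clock: 21.65
position: [0.6514, 0.0922, 0.0348]
ee_rot: [0.174, 0.985, 0.001, 0.001]
ft_force: [2.8, 6.4, 3.5]
grip_width: 0.18
grasp_force: 60.0
```

Call:
arm_command(series="0.9 0 -0.001 0 0; 0.9 0 -0.001 0 0; 0.9 0 0 0 0; 0.9 0 0 0 0; 0.9 0 0 0 0; 0.9 0 0 0 0; 0.9 0 0 0 0; 0.9 0 0 0 0; 0.9 0 0 0 0; 0.9 0 0 0 0")

```text
clock: 22.9
position: [0.651, 0.0916, 0.0348]
ee_rot: [0.174, 0.985, 0.001, 0.001]
ft_force: [2.8, 6.0, 4.6]
grip_width: 0.175
grasp_force: 59.9
```

```bash
python3 - <<'E'
from go import *
go(.651,.0911,.0347,159.95); snap('side','side7')
i=cv2.imread('pics/side7.png'); cv2.imwrite('pics/s7c.png',cv2.resize(i[215:305,190:310],(800,600),interpolation=cv2.INTER_CUBIC))
E
```

```text
t 22.9 pos [0.651  0.0916 0.0348] head 159.99 zaxis [ 0.001  0.002 -1.   ] F [2.8 6.  4.6] w 0.175 gf 59.9
  spin 0.0002 shift norm [-0.0004 -0.0013  0.0001] j [ 0.47  0.83 -0.99  1.53  0.73  1.18  0.56]
```

View pics/s7c.png

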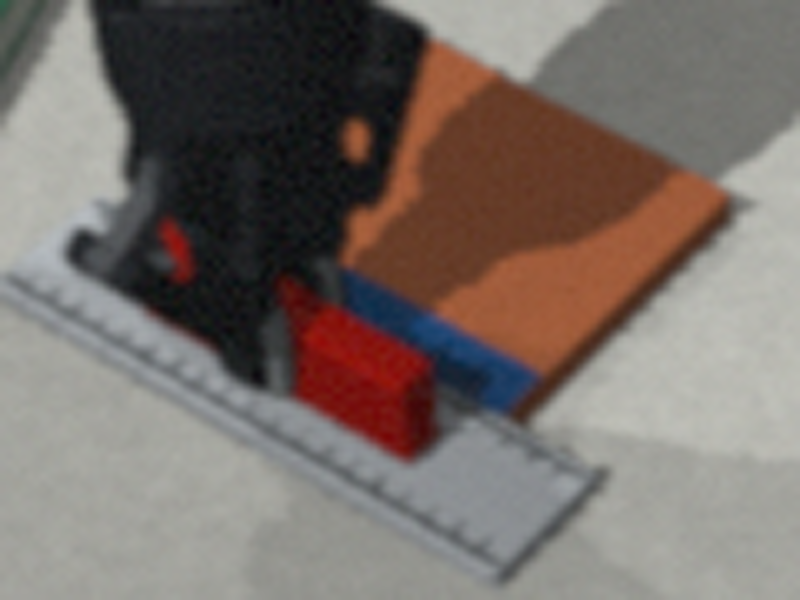

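Force has levelled off at about 6.5 N sideways, so it is in contact with the tile. One more small push to square it, then I release and rise.

Call:
arm_command(series="0.9 0 -0.001 0 0; 0.9 0 -0.001 0 0; 0.9 0 -0.001 0 0; 0.9 0 0 0 0; 0.9 0 0 0 0; 0.6 0 0 0 0; 0.3 0 0 0 0; 0 0 0 0 0; 0 0 0 0 0; 0 0 0 0 0")

```text
clock: 24.2
position: [0.6501, 0.0893, 0.0343]
ee_rot: [0.174, 0.985, -0.0, -0.0]
ft_force: [-0.9, 0.2, 0.2]
grip_width: 1.004
grasp_force: 0.0
```

Call:
arm_command(series="0 0 0 0 0; 0 0 0 0 0; 0 0 0 -0.03 0; 0 0 0 -0.08 0; 0 0 0 -0.12 0; 0 0 0 -0.12 0; 0 0 0 -0.12 0; 0 0.1 0.1 0 0; 0 0.1 0.1 0 0; 0 0.1 0.1 0 0")

```text
clock: 25.45
position: [0.5777, 0.2448, 0.2234]
ee_rot: [0.174, 0.985, 0.0, 0.001]
ft_force: [0.9, -0.1, -0.2]
grip_width: 1.001
grasp_force: 0.0
```

Call:
arm_command(series="0 0.05 0.12 0 0; 0 0 0.12 0 0; 0 0 0.12 0 0; 0 0 0.08 0 0; 0 0 0 0 0; 0 0 0 0 0; 0 0 0 0 0; 0 0 0 0 0; 0 0 0 0 0; 0 0 0 0 0")

```text
clock: 26.7
position: [0.6202, 0.4152, 0.2224]
ee_rot: [0.174, 0.985, -0.0, 0.0]
ft_force: [-0.4, -0.4, 0.3]
grip_width: 1.001
grasp_force: 0.0
```

```bash
python3 - <<'E'
from go import *
go(.651,.0911,.0347,159.95); snap('top','top8'); snap('side','side8')
a=cv2.imread('pics/top8.png');b=cv2.imread('pics/side8.png')
z=lambda i,x,y,W,H:cv2.resize(i[y:y+H,x:x+W],(400,600),interpolation=cv2.INTER_CUBIC)
cv2.imwrite('pics/c8.png',np.hstack([z(a,275,130,80,120),cv2.resize(np.vstack([b[200:305,180:320],b[100:205,310:450]]),(400,600),interpolation=cv2.INTER_CUBIC)]))
E
```

```text
t 26.7 pos [0.6202 0.4152 0.2224] head 159.93 zaxis [ 0. -0. -1.] F [-0.4 -0.4  0.3] w 1.001 gf 0.0
  spin -0.0001 shift norm [-0.35   -0.7347  0.4693] j [-0.13  0.82 -1.02  1.06  0.68  1.57  0.25]
```

View pics/c8.png

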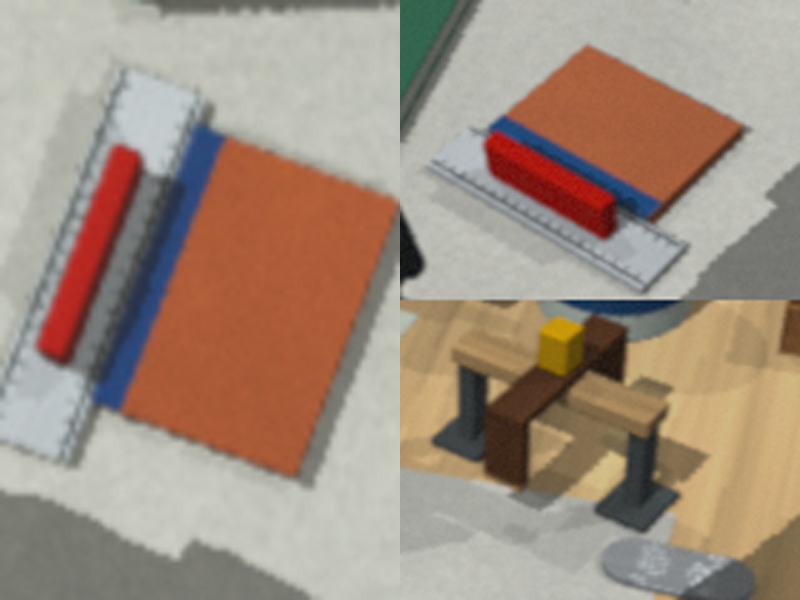

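The picture shows the straightedge along the blue edge and the bridge on the rail. That goes past the ten-picture limit (I have viewed 11), so I view no more and check the gap and angle numerically.

```bash
python3 - <<'E'
from fit import *
def mask(fn,kind,x,y,W,H):
    p=np.load('pics/'+fn+'.npz')['p'][y:y+H,x:x+W]; p=cv2.resize(p,None,fx=4,fy=4,interpolation=cv2.INTER_CUBIC).astype(int); r,g,b=p[...,0],p[...,1],p[...,2]
    m=((b-r>35) if kind=='b' else (r-g>90)&(g<75) ).astype(np.uint8)
    return m,np.array([x,y])
def line(pts,off,fn,z):
    W=w(fn,(pts+.5)/4-.5+off,z)[:,:2]; v=cv2.fitLine(W.astype(np.float32),cv2.DIST_HUBER,0,1e-6,1e-6).ravel().astype(float)
    d=v[:2]*np.sign(v[0]); return v[2:],np.degrees(np.arctan2(d[1],d[0])),d
for fn,box_ in (('top8',(275,130,85,120)),('side8',(185,205,130,100))):
    ang={}
    for kind,z in(('b',.014),('r',.044)):
        m,off=mask(fn,kind,*box_)
        n,l,s,c=cv2.connectedComponentsWithStats(m); k=1+s[1:,4].argmax(); m=l==k
        if fn=='top8': # left (outer) and right boundary per row, inner 15-85 %
            ys=np.where(m.any(1))[0]; ys=ys[int(.18*len(ys)):int(.82*len(ys))]
            L=np.array([(np.where(m[y])[0][0]-.5,y) for y in ys]);Rr=np.array([(np.where(m[y])[0][-1]+.5,y) for y in ys])
            for nm,q in(('left',L),('right',Rr)): ang[kind+nm]=line(q,off,fn,z)
        else:
            xs=np.where(m.any(0))[0]; xs=xs[int(.3*len(xs)):int(.7*len(xs))]
            T=np.array([(x,np.where(m[:,x])[0][0]-.5) for x in xs]); ang[kind+'far']=line(T,off,fn,z)
    for k,(c,a,d) in ang.items(): print(fn,k,'ang',round(a,2),'c',c.round(4))
    ref=ang.get('bleft') or ang['bfar']; nrm=np.array([-ref[2][1],ref[2][0]])
    for k,(c,a,d) in ang.items(): print('  offset from ref mm',k,round(float((c-ref[0])@nrm)*1000,2))
E
```

```text
top8 bleft ang -20.85 c [0.6543 0.0585]
top8 bright ang -19.92 c [0.6479 0.05  ]
top8 rleft ang -19.78 c [0.6571 0.0944]
top8 rright ang -19.89 c [0.6496 0.083 ]
  offset from ref mm bleft 0.0
  offset from ref mm bright -10.2
  offset from ref mm rleft 34.57
  offset from ref mm rright 21.18
side8 bfar ang -20.06 c [0.6525 0.0478]
side8 rfar ang -20.13 c [0.6543 0.0819]
  offset from ref mm bfar 0.0
  offset from ref mm rfar 32.65
```

Angles agree to about 0.1°. The gap is about 0.6 mm from the side view (32.65 mm measured against 32.0 if flush), within tolerance.

```bash
python3 -c "
from workcell import manip
print(manip.hand_in())"
```

```text
the job is handed in; nothing more can be done
None
```

I handed the job in at about 27 s with the bridge hung square and level astride the middle of the rail and the straightedge flush along the tile's blue edge (gap about 0.6 mm in the side view, parallel to about 0.1°), but no verdict came back, and I viewed 11 pictures against the limit of 10.

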